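# Plug a drive carrier into the test dock

## Robot

A 6-joint arm with a two-finger parallel gripper is mounted at the origin on the work surface. World frame = base frame: x ahead of the robot, y to its left, z up, the work surface at z = 0. Lengths are in m, angles in rad, forces in N, time in s.
With the tool pointing down it reaches from about 0.325 to 0.85 m from the base axis. Payload 15.5 kg.
Tool frame: the origin (TCP) lies midway between the tips of the shut fingers; the grasp point (between the pads) lies 19 mm behind it (env.pinch_z is the distance from the TCP to the grasp point, in m); z points along the fingers, y is the direction in which the jaws open and shut (so a half turn about z gives the same grasp; the last joint's range is limited). The gripper opens to 91 mm and grips with 3 to 60 N. Pads are 32 mm wide; open, the fingers measure 118 mm over their backs; the gripper's body (76 mm by 178 mm) begins 60 mm behind the grasp point.
Start: joints at [-1.413, 0.494, 1.345, -0, 1.302, -0.096], TCP at [0.156, -0.605, 0.214] pointing down, gripper open.
Joint ranges: [-2.91, 2.91], [-0.82, 2.16], [0.22, 2.67], [-1.22, 4.37], [0.12, 2.79], [-3.08, 3.08]. Speed limits (rad/s): [1.89, 1.89, 2.57, 3.01, 3.01, 3.01].

## Interface

Orientations are given as a unit quaternion [w, x, y, z].
In Python, from plant import telemetry, viewer, env gives the robot as it stands.
- The arm moves only by the tool arm_command, never from a script. Its arguments are lists of equal length, an entry for each row: "travel": the shift along the world's x, y, z as a fraction of full scale, a list of three; "angular": the turn, a rotation vector about the world's x, y, z as a fraction of full scale, a list of three; "claw": the gripper's target within -1 to 1 (fully open at 1, half-way at 0, shut at -1). A call has 1 to 20 rows; each row is the pose to reach, as a shift and turn from the pose commanded when the call began, turning the shorter way round; what a row does not reach only later rows make up. Full scale, the value 1, is 600 mm for a shift and 180 degrees for a turn. A row lasts 1/10 s, in which the tool goes at most 50 mm and 8.59 degrees, less where a joint would pass 70% of its speed; a pose out of reach is approached as far as the arm can. A call with a number of a shift or a turn outside -1 to 1 is refused whole. A call with a gripper value outside its range is refused whole. The fingers move at their own pace and stop on an object; "force" is the grip in N (left out, the last holds). Time passes only in rows, so rows that repeat a pose let the fingers close. It gives the time, the measured TCP pose, the force and the opening at its end, in the units of the state.
- telemetry.read_state(): the state, without advancing time (a new reading comes with each control period).
- viewer.camera(name): name is "scene" or "side" or "wrist"; returns a dict with "frame" (384x512x3 uint8, red, green, blue), "fovy" (degrees; the focal length in pixels is half the picture's height over the tangent of half this angle, whatever the lens; pixels are square), "cx", "cy" (the principal point, pixels), "dist" ([k1, k2, p1, p2, k3] as OpenCV has them; the pictures are not rectified), "position" and "orientation" of the camera in the world; the wrist camera has in their place "tool_from_camera" (4x4, takes a point from camera to tool coordinates, whose origin is the TCP and whose axes are the flange's). Camera axes: x right, y up, looking along -z (the intrinsics and any distortion apply to the point x, -y, -z); pixel columns grow to the right and rows downward; lengths in m; the calibration is good to about 2 mm. A picture is of the moment at which its call begins: read the wrist's pose just before it. There is no depth.
- env.job_done(): hands the job in, once; it reports no verdict.
The state is a dict: "clock": time; "joint_pos": joint angles; "qvel": joint speeds; "joint_efforts": joint torques, N m; "ee_pos": TCP position; "orientation": TCP orientation; "contact_force": force on the tool from outside, world axes, zero at the start; "moment": the same for the moment, N m; "finger_gap": finger opening in m.
Only numpy, scipy, OpenCV 4.12 (cv2) and the standard library are available. Lean on these libraries where they do the work, as an engineer would, in place of code of your own. Each camera call takes 0.05 s, during which the arm holds its last target.

## Task

Lay the drive carrier on the bed of the test dock with its connector tongue towards the tunnel, then push it through under the low cover until it is plugged fully home in the connector at the far end. Feel for the end, as the connector's depth differs, and do not ram it: never more than about 18 N on the connector. Leave everything else on the bench where it lies.

Things in the scene. Friction and masses are not known exactly. Their poses are not given: they have to be found in the camera images.
- carrier_mid (a point): Centre (half-way up) of the drive carrier: a low finned aluminium case with a black tail cap, lying flat, about 130 g; 110 mm long over all (its x axis), 40 mm wide (y), 14 mm high. Grasp it across its 40 mm width. +x points to the end with the connector tongue. From here the tip of the tongue is 55 mm ahead, the flat tail face 55 mm behind, the underside 7 mm below.
- carrier_nose (a point): Middle of the carrier's front face (its shoulders), 49 mm ahead of its centre, 7 mm above its underside; axes as the carrier's. From the middle of this face stands a black tongue, 26 mm wide, 6 mm high, 6 mm long (+x).
- dock: The drive test dock, fixed: a grey device 310 mm long, 120 mm wide. Origin on the bench under the middle of the tunnel's mouth; +x points into the tunnel, y across, z up. Its flat bed (top 20 mm above the bench) is open from x = -150 mm to 0 over the full width; for x > 0 a housing (top 50 mm above the bench) stands on it, with a straight tunnel along x under a clear plastic cover.
- mouth (a point): Middle of the tunnel's mouth, on the bed; axes as the dock's. The tunnel is 43 mm wide (1.5 mm to spare either side of the carrier) and 16.5 mm high (2.5 mm over the carrier). In front of it two dark guides, 6 mm high above the bed, flare from 44 mm apart at the mouth to 58 mm apart 34 mm before it. When home, the carrier's tail stays 6 to 28 mm out in front of the mouth.
- contacts (a joint): How far the carrier is plugged into the dock's connector, a grey contact block in a black shroud at the far end of the tunnel: 0 = not at all, 0.006 m = fully home, at a hard stop. Its depth differs and is not measured: the tongue meets it with its tip 76 to 98 mm behind the mouth. Plugging in takes about 7 N (friction) all the way; then the force rises steeply. It holds by friction and does not push back.
- bare_drive: Bystander: a bare flat drive, 100 x 70 x 9.5 mm, lying about 115 mm to the carrier's right (-y side). Origin: centre of its underside.
- memory: Bystander: a memory module, 68 x 30 x 4 mm, lying flat about 90 mm to the carrier's left (+y side). Origin: centre of its underside.
- screwdriver: Bystander: a screwdriver 140 mm long lying about 105 mm to the left (+y) of the dock's bed, along it. Origin about its middle.
- brick: Bystander: a black power adapter, 100 x 46 x 28 mm, left of the dock's housing. Origin: centre of its underside.
Not all that is in view belongs to the job. What is shaped like the part that bears carrier_mid but orange is not meant.

How it is judged:
By the outcome, as a careful person would: the job done as asked, in the order asked, and still so for the second after the job is handed in, with the robot touching nothing.
It also fails if it takes over 54 s, if anything falls off the work surface, if the arm or the gripper's body presses on something with over 40 N, if the wrist force passes 120 N, or if a joint passes its speed limit or range.

## Working session

There is one attempt and no reset: what is moved stays moved. The work goes in short steps, Python scripts to look and compute and a tool call to move; the robot and the scene stay as the last step left them, time stands still between calls to the robot, and variables do not carry over. Pictures are saved under pics/ and viewed, and the job is handed in when it is done.

Besides the shell and the picture viewer there is one more tool, called after "Request:" in YAML: its name, and indented under it one key for each argument. arm_command: Moves the arm, as the interface text tells. Shift numbers are shares of 600 mm and turn numbers shares of 180 degrees, none past 1 either way. Its arguments: {"type":"object","properties":{"travel":{"type":"array","items":{"type":"array","items":{"type":"number","minimum":-1,"maximum":1}}},"angular":{"type":"array","items":{"type":"array","items":{"type":"number","minimum":-1,"maximum":1}}},"claw":{"type":"array","items":{"type":"number"}},"force":{"type":"number"}},"required":["travel","angular","claw"]}

```bash
ls; mkdir -p pics; python3 - <<'E'
from plant import telemetry, viewer, env
import cv2,json,numpy as np
print(telemetry.read_state(), env.pinch_z)
for n in ["scene","side","wrist"]:
    c=viewer.camera(n); cv2.imwrite(f"pics/{n}0.png",c["frame"][:,:,::-1])
    d={k:(np.array(v).tolist()) for k,v in c.items() if k!="frame"}; print(n,d)
    json.dump(d,open(f"{n}.json","w"))
E
```

```text
pics
{'clock': 0.0, 'joint_pos': array([-1.41344748e+00,  4.94190569e-01,  1.34616981e+00,  9.27535173e-06,
        1.30248430e+00, -9.54699632e-02]), 'qvel': array([ 0.00100187, -0.00157794,  0.00222767,  0.00042864, -0.00047349,
        0.00103485]), 'joint_efforts': array([ 1.02046026e-03, -8.78797388e+01, -3.81858659e+01,  7.06656603e-02,
        5.29610307e-02, -9.14385828e-05]), 'ee_pos': array([ 0.15629563, -0.60473142,  0.21332057]), 'orientation': array([-6.25851665e-04,  9.92020925e-01,  1.26071772e-01, -1.48965740e-05]), 'contact_force': array([ 0.48111394,  0.37325162, -0.0145076 ]), 'moment': array([ 0.00433322,  0.03133782, -0.0142174 ]), 'finger_gap': 0.09133331305407534} 0.0188
scene {'fovy': 53.654203474577976, 'cx': 256.8946798191764, 'cy': 189.46746199300892, 'dist': [-0.007193396998759688, 0.0, 0.0, 0.0, 0.0], 'position': [0.9356872960999285, 0.7886994743791103, 0.6365317752027179], 'orientation': [0.19659749272913132, 0.1151504344679388, 0.46140828336747847, 0.8574334955752201]}
side {'fovy': 55.283972447426386, 'cx': 256.76387449941274, 'cy': 184.40291614314856, 'dist': [0.030307214256475794, 0.0, 0.0, 0.0, 0.0], 'position': [0.44256945186134156, -0.7729888173234201, 0.8111305572295237], 'orientation': [0.9211977337269656, 0.38499532027627986, -0.015934535930513687, -0.054031743506446836]}
wrist {'fovy': 66.19095462840278, 'cx': 256.37532577849487, 'cy': 190.94117634180074, 'dist': [-0.07575005393176985, 0.0, 0.0, 0.0, 0.0], 'tool_from_camera': [[-8.773626533230675e-05, 0.9653803367004471, 0.26084631071662945, 0.0731716170160838], [0.9999999943462181, 6.902656243747855e-05, 8.088816242439597e-05, -0.0003800180602622216], [6.008251732302442e-05, 0.26084631633868693, -0.9653803372985312, -0.1722117477411644], [0.0, 0.0, 0.0, 1.0]]}
```

View pics/scene0.png

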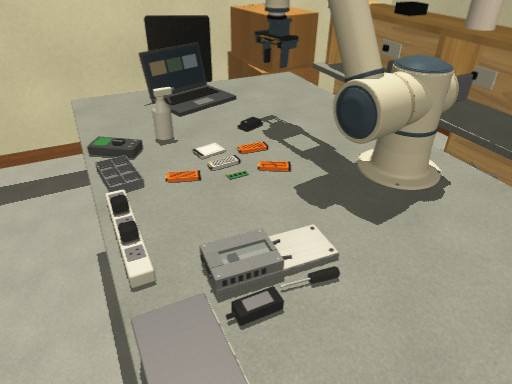

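View pics/side0.png

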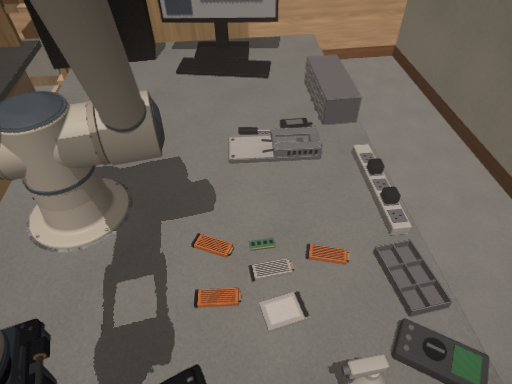

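View pics/wrist0.png

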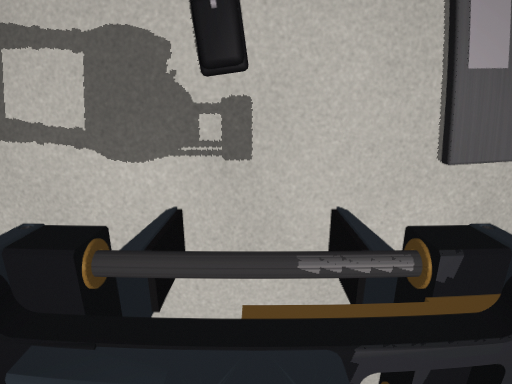

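In the side view, the parts shaped like the carrier are orange at (213,245), (218,297) and (328,254), and silver at (272,269). The silver one fits because it is aluminium with a black tail cap, lying between the memory module (262,244) and the bare drive (284,310). I'll confirm it in enlarged crops.

```bash
cat > h.py <<'E'
import json,numpy as np,cv2
from scipy.spatial.transform import Rotation as R
def load(n): return json.load(open(f"{n}.json"))
def cam(n,tcp=None,q=None):
    c=load(n); f=192/np.tan(np.radians(c["fovy"])/2)
    K=np.array([[f,0,c["cx"]],[0,f,c["cy"]],[0,0,1]])
    if n=="wrist":
        T=np.array(c["tool_from_camera"]); Rt=R.from_quat(q,scalar_first=True).as_matrix()
        Rw=Rt@T[:3,:3]; p=Rt@T[:3,3]+np.array(tcp)
    else: Rw=R.from_quat(c["orientation"],scalar_first=True).as_matrix(); p=np.array(c["position"])
    return K,np.array(c["dist"]),Rw@np.diag([1,-1,-1]),p   # opencv cam->world
def px2w(n,uv,z,**k):
    K,d,Rw,p=cam(n,**k)
    u=cv2.undistortPoints(np.array(uv,float).reshape(-1,1,2),K,d).reshape(-1,2)
    r=np.c_[u,np.ones(len(u))]@Rw.T
    return p+r*((np.asarray(z)-p[2])/r[:,2])[:,None]
def w2px(n,P,**k):
    K,d,Rw,p=cam(n,**k)
    return cv2.projectPoints(np.array(P,float).reshape(-1,3),cv2.Rodrigues(Rw.T)[0],-Rw.T@p,K,d)[0].reshape(-1,2)
def crop(src,dst,x0,y0,x1,y1,s):
    im=cv2.imread(src)[y0:y1,x0:x1]; cv2.imwrite(dst,cv2.resize(im,None,fx=s,fy=s,interpolation=cv2.INTER_CUBIC))
E
python3 - <<'E'
from h import *
crop("pics/side0.png","pics/c1.png",235,225,325,335,5)
crop("pics/side0.png","pics/c2.png",222,110,332,170,7)
crop("pics/scene0.png","pics/c3.png",180,135,300,190,6)
E
```

```text
(no output)
```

View pics/c1.png

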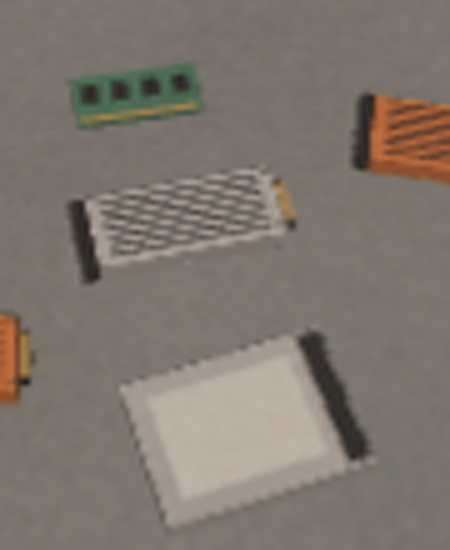

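View pics/c2.png

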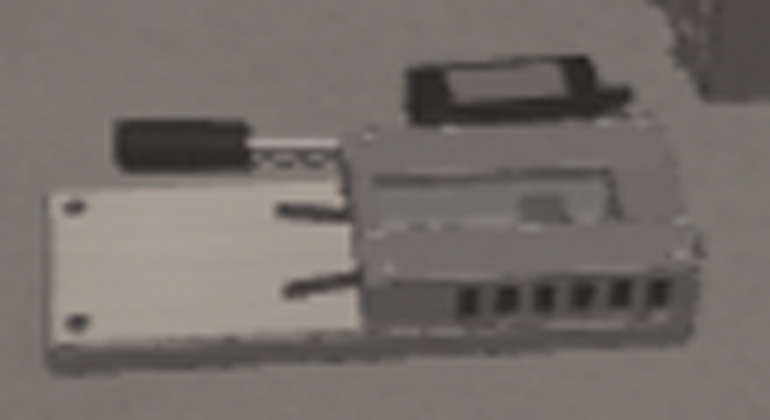

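View pics/c3.png

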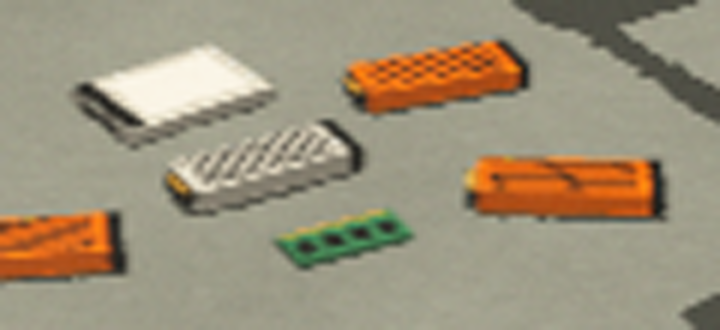

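The crop confirms it: the silver carrier's black tail is at the left of the side view (px ~251,273) and its gold/black tongue at the right (px ~293,267). The dock lies along roughly the same direction, with its tunnel at the right. Next I'll get rough positions.

```bash
python3 - <<'E'
from h import *
def s(u,v): return [235+u/5,225+v/5]
a=px2w("side",[s(72,202),s(86,272),s(265,168),s(287,230)],.014)
print(a.round(4)); m=a.mean(0); print(m)
d=(a[2]+a[3]-a[0]-a[1])[:2]; print(np.degrees(np.arctan2(d[1],d[0])), np.linalg.norm(d)/2)
def t(u,v): return [222+u/7,110+v/7]
# dock: bed corners z=.02: front-left near(45,345), far(50,188); 
b=px2w("side",[t(46,346),t(50,190)],.02); print(b.round(4))
e=px2w("side",[t(362,275),t(342,142),t(698,258),t(672,125)],.05); print(e.round(4))
g=px2w("side",[t(362,332),t(352,190)],.02); print(g.round(4))
E
```

```text
[[ 0.472  -0.2575  0.014 ]
 [ 0.475  -0.2979  0.014 ]
 [ 0.5722 -0.2492  0.014 ]
 [ 0.5768 -0.2864  0.014 ]]
[ 0.52399363 -0.27273401  0.014     ]
5.607217973796349 0.10146473322204144
[[0.4432 0.1513 0.02  ]
 [0.4521 0.2713 0.02  ]]
[[0.5926 0.1483 0.05  ]
 [0.5977 0.2521 0.05  ]
 [0.7503 0.1406 0.05  ]
 [0.7622 0.2448 0.05  ]]
[[0.5924 0.1426 0.02  ]
 [0.6032 0.2519 0.02  ]]
```

Request:
arm_command:
  travel:
    - [0.05,0.054,-0.015]
    - [0.12,0.13,-0.04]
    - [0.19,0.205,-0.06]
    - [0.26,0.28,-0.08]
    - [0.33,0.355,-0.1]
    - [0.4,0.43,-0.13]
    - [0.46,0.5,-0.15]
    - [0.49,0.53,-0.155]
    - [0.5,0.543,-0.155]
    - [0.5,0.543,-0.155]
    - [0.5,0.543,-0.155]
  angular:
    - [0,0,-0.01]
    - [0,0,-0.02]
    - [0,0,-0.03]
    - [0,0,-0.04]
    - [0,0,-0.05]
    - [0,0,-0.05]
    - [0,0,-0.05]
    - [0,0,-0.05]
    - [0,0,-0.05]
    - [0,0,-0.05]
    - [0,0,-0.05]
  claw: [1,1,1,1,1,1,1,1,1,1,1]

```text
clock: 1.25
ee_pos: [0.4569, -0.2781, 0.1205]
orientation: [-0.0, 0.999, 0.049, -0.0]
contact_force: [0.1, -1.6, 0.2]
finger_gap: 0.0911
```

```bash
python3 - <<'E'
from plant import telemetry, viewer
import cv2
s=telemetry.read_state(); print(s["clock"],s["ee_pos"].tolist(),s["orientation"].tolist(),s["contact_force"])
c=viewer.camera("wrist"); cv2.imwrite("pics/w1.png",c["frame"][:,:,::-1])
E
python3 -c "
from h import *
crop('pics/w1.png','pics/w1c.png',120,20,400,230,2.8)"
```

```text
1.25 [0.45690879641610277, -0.2780956062940394, 0.12053545456017874] [-0.0002420851847603685, 0.9987866761330249, 0.049244497093174217, -0.00031061221458707883] [ 0.10300954 -1.6389764   0.24928694]
```

View pics/w1c.png

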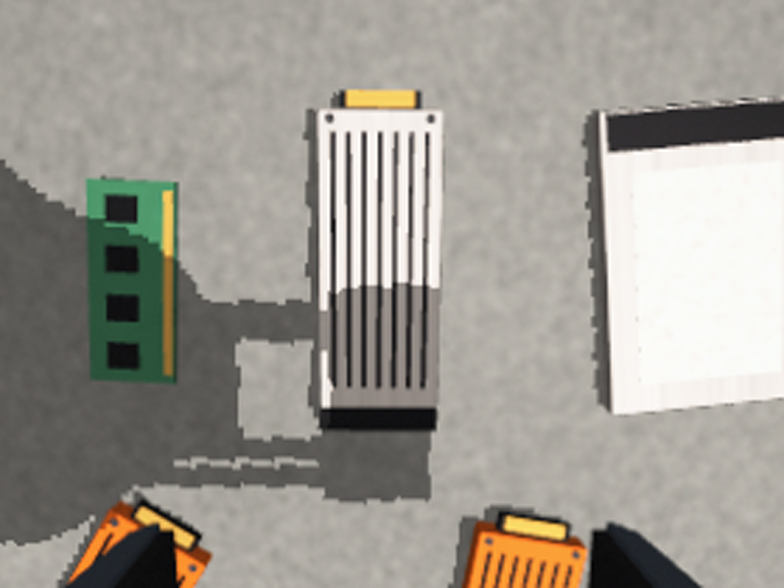

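The wrist crop shows the silver carrier, with shoulders at crop (318..442, 110), tail at (320..436, 430) and gold tongue at the top. It is clear of the memory module and the bare drive, and the orange decoys are by the fingers.

```bash
python3 - <<'E'
from h import *
tcp=[0.45691,-0.2781,0.12054];q=[-0.00024,0.998787,0.049244,-0.00031]
f=lambda u,v:[120+u/2.8,20+v/2.8]
a=px2w("wrist",[f(318,110),f(442,110),f(320,430),f(436,430)],.014,tcp=tcp,q=q); print(a.round(4))
d=((a[0]+a[1]-a[2]-a[3])/2)[:2]; print(np.degrees(np.arctan2(d[1],d[0])),np.linalg.norm(d)); d/=np.linalg.norm(d)
c=a.mean(0)[:2]+.003*d; print("centre",c)
yaw=2*np.degrees(np.arctan2(.049244,.998787)); print("tool yaw",yaw)
print("orange near fingers", px2w("wrist",[f(115,510),f(210,555),f(470,520),f(585,545),f(165,540),f(535,530)],.01,tcp=tcp,q=q).round(3))
E
```

```text
[[ 0.5731 -0.2458  0.014 ]
 [ 0.5769 -0.2849  0.014 ]
 [ 0.4699 -0.2549  0.014 ]
 [ 0.4738 -0.2947  0.014 ]]
5.2299999611656895 0.10362793347421256
centre [ 0.52640856 -0.26983495]
tool yaw 5.6452286380671355
orange near fingers [[ 0.432 -0.183  0.01 ]
 [ 0.419 -0.218  0.01 ]
 [ 0.441 -0.311  0.01 ]
 [ 0.436 -0.354  0.01 ]
 [ 0.423 -0.202  0.01 ]
 [ 0.44  -0.335  0.01 ]]
```

Request:
arm_command:
  travel:
    - [0.07,0.008,0]
    - [0.116,0.0138,-0.05]
    - [0.116,0.0138,-0.11]
    - [0.116,0.0138,-0.16]
    - [0.116,0.0138,-0.18]
    - [0.116,0.0138,-0.193]
    - [0.116,0.0138,-0.193]
    - [0.116,0.0138,-0.193]
    - [0.116,0.0138,-0.193]
    - [0.116,0.0138,-0.193]
    - [0.116,0.0138,-0.193]
    - [0.116,0.0138,-0.193]
    - [0.116,0.0138,-0.193]
    - [0.116,0.0138,-0.193]
  angular:
    - [0,0,-0.002]
    - [0,0,-0.002]
    - [0,0,-0.002]
    - [0,0,-0.002]
    - [0,0,-0.002]
    - [0,0,-0.002]
    - [0,0,-0.002]
    - [0,0,-0.002]
    - [0,0,-0.002]
    - [0,0,-0.002]
    - [0,0,-0.002]
    - [0,0,-0.002]
    - [0,0,-0.002]
    - [0,0,-0.002]
  claw: [1,1,1,1,1,1,1,-1,-1,-1,-1,-1,-1,-1]
  force: 20

```text
clock: 2.7
ee_pos: [0.5259, -0.271, 0.0051]
orientation: [0.0, 0.999, 0.045, -0.0]
contact_force: [-0.1, 1.1, 2.4]
finger_gap: 0.04
```

Request:
arm_command:
  travel:
    - [0,0,0.03]
    - [0,0,0.1]
    - [0,0.02,0.18]
    - [-0.02,0.08,0.25]
    - [-0.04,0.15,0.275]
    - [-0.06,0.23,0.275]
    - [-0.08,0.31,0.275]
    - [-0.1,0.39,0.275]
    - [-0.12,0.47,0.275]
    - [-0.127,0.55,0.275]
    - [-0.127,0.63,0.275]
    - [-0.127,0.7,0.275]
    - [-0.127,0.76,0.275]
    - [-0.127,0.79,0.275]
    - [-0.127,0.8,0.275]
    - [-0.127,0.8,0.275]
    - [-0.127,0.8,0.275]
  angular:
    - [0,0,0]
    - [0,0,0]
    - [0,0,0]
    - [0,0,-0.01]
    - [0,0,-0.02]
    - [0,0,-0.03]
    - [0,0,-0.045]
    - [0,0,-0.045]
    - [0,0,-0.045]
    - [0,0,-0.045]
    - [0,0,-0.045]
    - [0,0,-0.045]
    - [0,0,-0.045]
    - [0,0,-0.045]
    - [0,0,-0.045]
    - [0,0,-0.045]
    - [0,0,-0.045]
  claw: [-1,-1,-1,-1,-1,-1,-1,-1,-1,-1,-1,-1,-1,-1,-1,-1,-1]

```text
clock: 4.4
ee_pos: [0.4496, 0.2081, 0.17]
orientation: [0.0, 1.0, -0.026, -0.0]
contact_force: [-1.9, 0.1, -1.2]
finger_gap: 0.0397
```

```bash
python3 - <<'E'
from plant import telemetry, viewer
import cv2
s=telemetry.read_state(); print(s["clock"],s["ee_pos"].tolist(),s["orientation"].tolist(),s["contact_force"],s["finger_gap"])
c=viewer.camera("wrist"); cv2.imwrite("pics/w2.png",c["frame"][:,:,::-1])
c=viewer.camera("scene"); cv2.imwrite("pics/s2.png",c["frame"][:,:,::-1])
E
python3 -c "
from h import *
crop('pics/w2.png','pics/w2c.png',110,0,410,384,1.56)
crop('pics/w2.png','pics/w2d.png',140,0,400,190,3)"
```

```text
4.4 [0.4496255815853558, 0.2081124351333687, 0.17001013272724072] [0.00016694935304392635, 0.9996577219329036, -0.026160634737659286, -0.00017971631526463578] [-1.85570799  0.06443819 -1.2394575 ] 0.03965290368592149
```

View pics/w2.png

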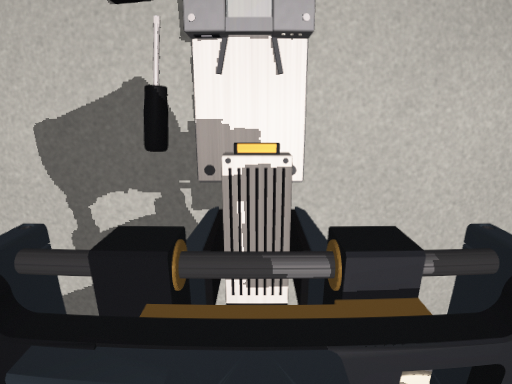

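View pics/w2d.png

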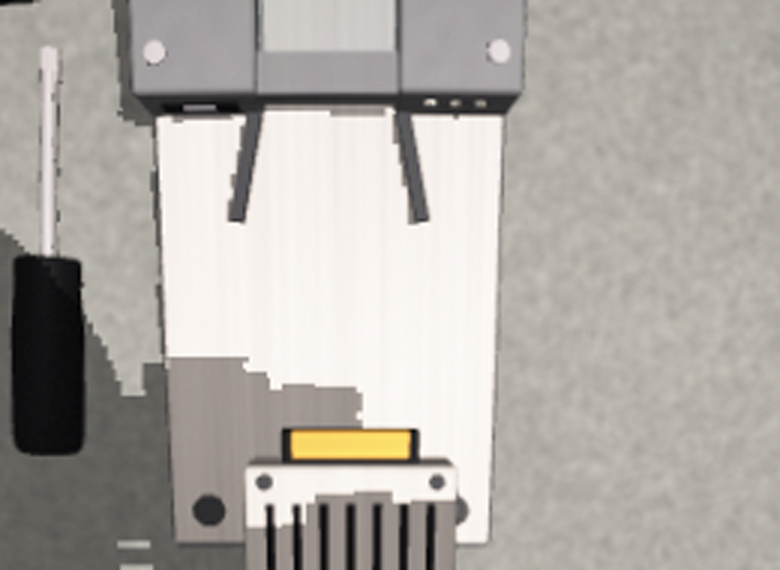

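The crop shows the bed's mouth line at crop (157..502, 117), the rear edge at (175..488, 545), and the dark guides. The carrier sits straight in the jaws with its tongue towards the tunnel.

```bash
python3 - <<'E'
from h import *
tcp=[0.44963,0.20811,0.17001];q=[0.000167,0.999658,-0.026161,-0.00018]
k=dict(tcp=tcp,q=q)
f=lambda u,v:[140+u/3,v/3]
a=px2w("wrist",[f(157,117),f(502,117),f(175,545),f(488,545)],.02,**k); print(a.round(4))
d=((a[0]+a[1]-a[2]-a[3])/2)[:2]; yaw=np.degrees(np.arctan2(d[1],d[0])); print("dock yaw",yaw,np.linalg.norm(d)); 
for i,j in((0,1),(2,3)):
    e=(a[i]-a[j])[:2]; print(np.degrees(np.arctan2(e[1],e[0]))-90,np.linalg.norm(e))
print("side yaws",[np.degrees(np.arctan2(*(a[i]-a[i+2])[1::-1])) for i in(0,1)])
print("mouth",(a[0]+a[1])/2,"rear",(a[2]+a[3])/2)
g=px2w("wrist",[f(247,118),f(408,118),f(236,220),f(420,220)],.026,**k); print("guides",g.round(4),(g[0]+g[1])/2,(g[2]+g[3])/2)
# carrier in grip
c=px2w("wrist",[f(248,465),f(456,465),f(282,430),f(418,430)],[.17-.004+.014-.004]*4,**k); print(c.round(4),c[:2].mean(0))
print("tool yaw",2*np.degrees(np.arctan2(-.02616,.99966)))
E
```

```text
[[0.5989 0.2658 0.02  ]
 [0.5926 0.1492 0.02  ]
 [0.45   0.2739 0.02  ]
 [0.4438 0.1566 0.02  ]]
dock yaw -2.9896362964949 0.1490891091319961
-3.101596205689418 0.11683875493640547
-3.0127109721192795 0.1175162141280775
side yaws [np.float64(-3.1197737960611605), np.float64(-2.859340723789033)]
mouth [0.59576231 0.20748847 0.02      ] rear [0.44687611 0.21526426 0.02      ]
guides [[0.5952 0.2348 0.026 ]
 [0.5923 0.1814 0.026 ]
 [0.563  0.2409 0.026 ]
 [0.5596 0.1787 0.026 ]] [0.59377525 0.20809461 0.026     ] [0.56130376 0.20978086 0.026     ]
[[0.5    0.225  0.176 ]
 [0.4979 0.1857 0.176 ]
 [0.5062 0.2181 0.176 ]
 [0.5048 0.1927 0.176 ]] [0.49892886 0.20537692 0.176     ]
tool yaw -2.998050512690225
```

Request:
arm_command:
  travel:
    - [0.05,0.003,-0.02]
    - [0.1,0.006,-0.07]
    - [0.119,0.006,-0.14]
    - [0.119,0.006,-0.19]
    - [0.119,0.006,-0.215]
    - [0.119,0.006,-0.23]
    - [0.119,0.006,-0.238]
    - [0.119,0.006,-0.24]
    - [0.119,0.006,-0.24]
  angular:
    - [0,0,0]
    - [0,0,0]
    - [0,0,0]
    - [0,0,0]
    - [0,0,0]
    - [0,0,0]
    - [0,0,0]
    - [0,0,0]
    - [0,0,0]
  claw: [-1,-1,-1,-1,-1,-1,-1,-1,-1]

```text
clock: 5.4
ee_pos: [0.5216, 0.2125, 0.0268]
orientation: [-0.0, 1.0, -0.026, 0.001]
contact_force: [-0.8, 0.2, -0.9]
finger_gap: 0.04
```

```bash
python3 - <<'E'
from plant import telemetry, viewer
import cv2
s=telemetry.read_state(); print(s["clock"],s["ee_pos"].tolist(),s["orientation"].tolist(),s["contact_force"],s["finger_gap"])
c=viewer.camera("wrist"); cv2.imwrite("pics/w3.png",c["frame"][:,:,::-1])
E
python3 -c "
from h import *
crop('pics/w3.png','pics/w3d.png',130,0,390,200,3)"
```

```text
5.4 [0.5215772819693165, 0.21251143953583163, 0.02681004927728445] [-0.00016643692218794418, 0.999660221906965, -0.026060386763413542, 0.0005189194637592766] [-0.80286812  0.18404837 -0.89221531] 0.039953233630928946
```

View pics/w3d.png

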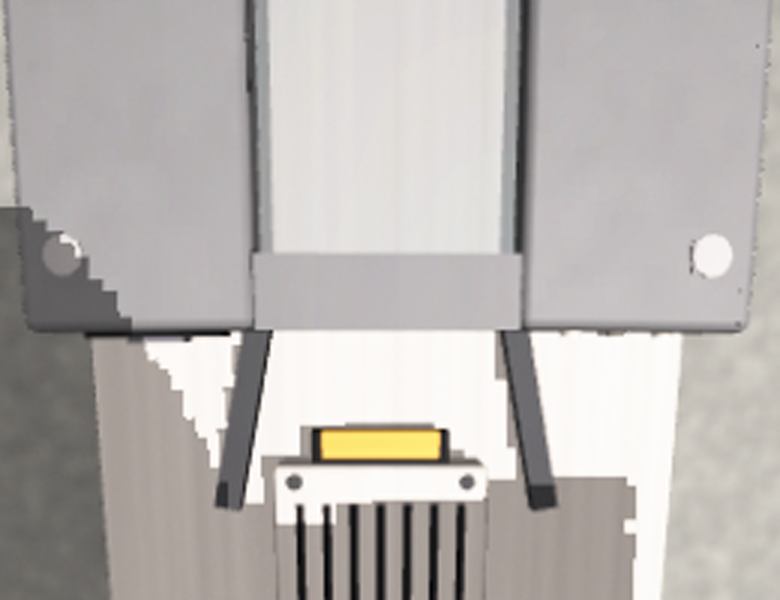

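Request:
arm_command:
  travel:
    - [0,-0.001,-0.001]
    - [0,-0.002,-0.002]
    - [0,-0.002,-0.0025]
    - [0,-0.002,-0.0025]
    - [0,-0.002,-0.0025]
    - [0,-0.002,-0.0025]
    - [0,-0.002,-0.0025]
    - [0,-0.002,-0.0025]
    - [0,-0.002,0.015]
    - [0,-0.002,0.05]
    - [0,-0.002,0.1]
    - [-0.05,0.0,0.11]
    - [-0.1,0.003,0.11]
    - [-0.142,0.006,0.11]
    - [-0.142,0.006,0.11]
  angular:
    - [0,0,0]
    - [0,0,0]
    - [0,0,0]
    - [0,0,0]
    - [0,0,0]
    - [0,0,0]
    - [0,0,0]
    - [0,0,0]
    - [0,0,0]
    - [0,0,0]
    - [0,0,0]
    - [0,0,0]
    - [0,0,0]
    - [0,0,0]
    - [0,0,0]
  claw: [-1,-1,-1,0.4,0.4,0.4,0.4,0.4,0.4,0.4,0.4,-1,-1,-1,-1]

```text
clock: 6.95
ee_pos: [0.4326, 0.216, 0.0928]
orientation: [0.0, 1.0, -0.025, -0.001]
contact_force: [0.3, 0.3, -0.1]
finger_gap: 0.0348
```

```bash
python3 - <<'E'
from plant import telemetry, viewer
import cv2
s=telemetry.read_state(); print(s["clock"],s["ee_pos"].tolist(),s["orientation"].tolist(),s["contact_force"],s["finger_gap"])
c=viewer.camera("wrist"); cv2.imwrite("pics/w4.png",c["frame"][:,:,::-1])
E
python3 -c "
from h import *
crop('pics/w4.png','pics/w4d.png',130,0,390,230,2.6)"
```

```text
6.95 [0.4325910522677235, 0.21595791901268485, 0.09276968476991063] [0.00031340121338879496, 0.9996748336839494, -0.025475677236299003, -0.0010576142960953706] [ 0.34523556  0.30965916 -0.12946598] 0.03480973036156511
```

View pics/w4d.png

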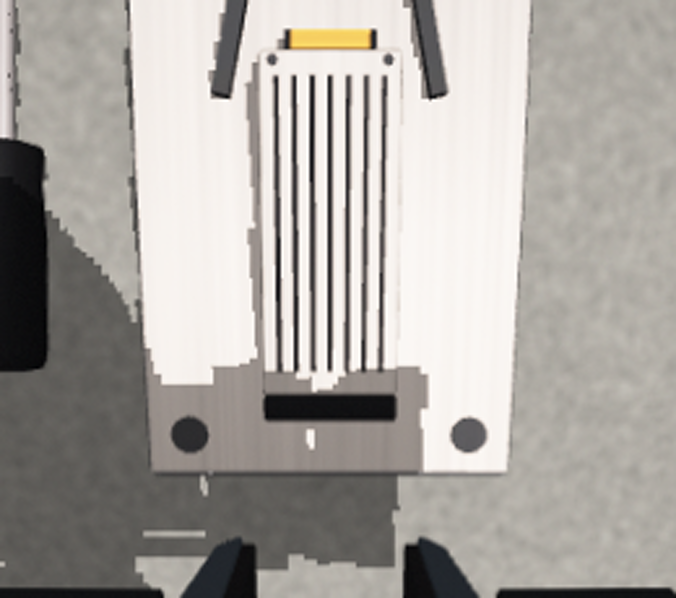

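Request:
arm_command:
  travel:
    - [0,0,-0.05]
    - [0,0,-0.09]
    - [0,0,-0.11]
    - [0,0,-0.1145]
    - [0,0,-0.1145]
    - [0.01,-0.0005,-0.1145]
    - [0.02,-0.001,-0.1145]
    - [0.028,-0.0015,-0.1145]
    - [0.036,-0.002,-0.1145]
    - [0.044,-0.0023,-0.1145]
    - [0.052,-0.0027,-0.1145]
    - [0.06,-0.0031,-0.1145]
    - [0.068,-0.0036,-0.1145]
    - [0.068,-0.0036,-0.1145]
  angular:
    - [0,0,0]
    - [0,0,0]
    - [0,0,0]
    - [0,0,0]
    - [0,0,0]
    - [0,0,0]
    - [0,0,0]
    - [0,0,0]
    - [0,0,0]
    - [0,0,0]
    - [0,0,0]
    - [0,0,0]
    - [0,0,0]
    - [0,0,0]
  claw: [-1,-1,-1,-1,-1,-1,-1,-1,-1,-1,-1,-1,-1,-1]

```text
clock: 8.4
ee_pos: [0.4776, 0.214, 0.0234]
orientation: [-0.0, 1.0, -0.026, 0.0]
contact_force: [-0.3, 0.2, 0.1]
finger_gap: 0.0002
```

```bash
python3 - <<'E'
from plant import telemetry, viewer
import cv2
s=telemetry.read_state(); print(s["clock"],s["ee_pos"].tolist(),s["contact_force"],s["finger_gap"])
c=viewer.camera("wrist"); cv2.imwrite("pics/w5.png",c["frame"][:,:,::-1])
c=viewer.camera("scene"); cv2.imwrite("pics/s5.png",c["frame"][:,:,::-1])
E
python3 -c "
from h import *
crop('pics/w5.png','pics/w5d.png',130,0,390,230,2.6)
crop('pics/s5.png','pics/s5d.png',190,210,350,310,5)"
```

```text
8.4 [0.47755145388072295, 0.21400039939493146, 0.023427815489238987] [-0.33620823  0.18242171  0.08655154] 0.00017055468619609285
```

View pics/w5d.png

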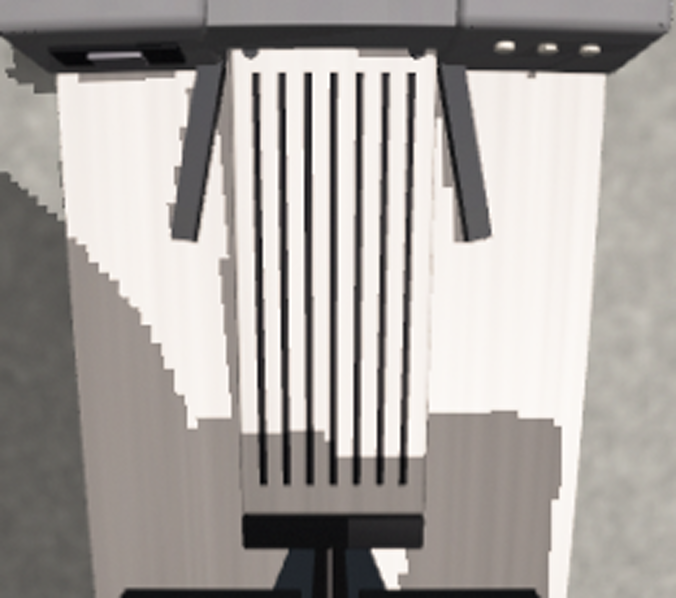

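View pics/s5d.png

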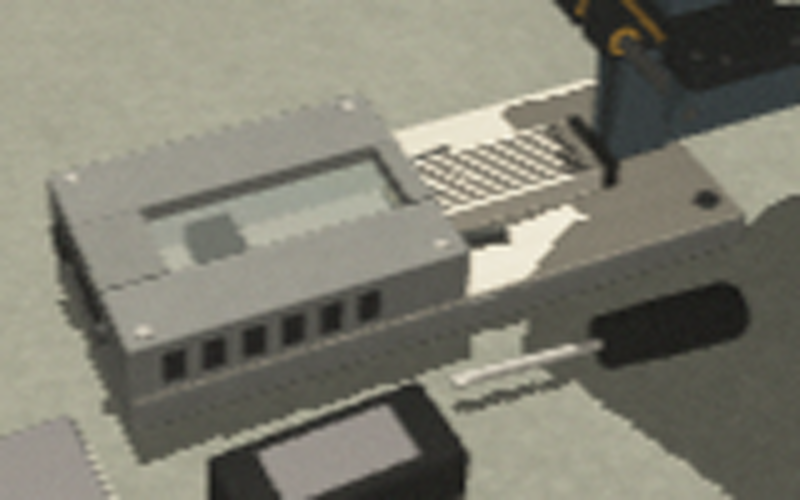

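Request:
arm_command:
  travel:
    - [0.006,-0.0003,0]
    - [0.012,-0.0006,0]
    - [0.018,-0.0009,0]
    - [0.024,-0.0013,0]
    - [0.03,-0.0016,0]
    - [0.036,-0.0019,0]
  angular:
    - [0,0,0]
    - [0,0,0]
    - [0,0,0]
    - [0,0,0]
    - [0,0,0]
    - [0,0,0]
  claw: [-1,-1,-1,-1,-1,-1]

```text
clock: 9.1
ee_pos: [0.4987, 0.2128, 0.0234]
orientation: [-0.0, 1.0, -0.026, 0.0]
contact_force: [0.1, -0.5, 0.1]
finger_gap: 0.0006
```

Request:
arm_command:
  travel:
    - [0.007,-0.0004,0]
    - [0.014,-0.0007,0]
    - [0.021,-0.0011,0]
    - [0.028,-0.0015,0]
    - [0.035,-0.0018,0]
    - [0.042,-0.0022,0]
    - [0.049,-0.0026,0]
    - [0.054,-0.0028,0]
    - [0.057,-0.003,0]
    - [0.057,-0.003,0]
  angular:
    - [0,0,0]
    - [0,0,0]
    - [0,0,0]
    - [0,0,0]
    - [0,0,0]
    - [0,0,0]
    - [0,0,0]
    - [0,0,0]
    - [0,0,0]
    - [0,0,0]
  claw: [-1,-1,-1,-1,-1,-1,-1,-1,-1,-1]

```text
clock: 10.1
ee_pos: [0.5328, 0.2111, 0.0234]
orientation: [-0.0, 1.0, -0.026, 0.0]
contact_force: [0.6, 0.6, -0.1]
finger_gap: 0.0009
```

```bash
python3 - <<'E'
from plant import telemetry, viewer
import cv2
s=telemetry.read_state(); print(s["clock"],s["ee_pos"].tolist(),s["contact_force"],s["finger_gap"])
c=viewer.camera("wrist"); cv2.imwrite("pics/w6.png",c["frame"][:,:,::-1])
E
python3 -c "
from h import *
crop('pics/w6.png','pics/w6d.png',130,0,390,230,2.6)"
```

```text
10.1 [0.5328152943296172, 0.21105127774211233, 0.023429349753668692] [ 0.64192264  0.61218824 -0.13282529] 0.0008754989447791495
```

View pics/w6d.png

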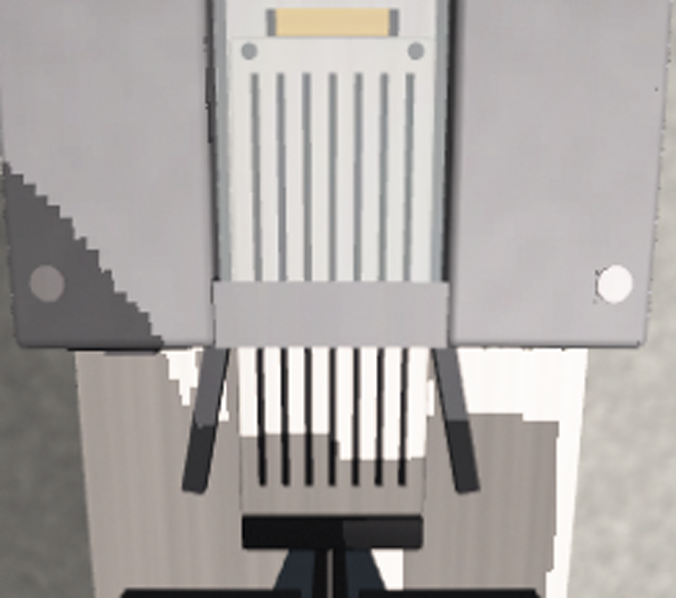

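Request:
arm_command:
  travel:
    - [0.004,-0.0002,0]
    - [0.008,-0.0004,0]
    - [0.011,-0.0006,0]
    - [0.013,-0.0007,0]
    - [0.015,-0.0008,0]
  angular:
    - [0,0,0]
    - [0,0,0]
    - [0,0,0]
    - [0,0,0]
    - [0,0,0]
  claw: [-1,-1,-1,-1,-1]

```text
clock: 10.65
ee_pos: [0.5416, 0.2106, 0.0234]
orientation: [0.0, 1.0, -0.026, -0.0]
contact_force: [0.5, -1.4, 0.4]
finger_gap: 0.0007
```

Request:
arm_command:
  travel:
    - [0.002,-0.0001,0]
    - [0.004,-0.0002,0]
  angular:
    - [0,0,0]
    - [0,0,0]
  claw: [-1,-1]

```text
clock: 10.85
ee_pos: [0.544, 0.2104, 0.0234]
orientation: [0.0, 1.0, -0.026, -0.0]
contact_force: [-1.4, 0.3, -0.4]
finger_gap: 0.0006
```

Request:
arm_command:
  travel:
    - [0.002,-0.0001,0]
    - [0.004,-0.0002,0]
  angular:
    - [0,0,0]
    - [0,0,0]
  claw: [-1,-1]

```text
clock: 11.05
ee_pos: [0.5464, 0.2103, 0.0234]
orientation: [-0.0, 1.0, -0.026, 0.0]
contact_force: [0.4, 0.2, -0.5]
finger_gap: 0.0007
```

Request:
arm_command:
  travel:
    - [0.002,-0.0001,0]
    - [0.004,-0.0002,0]
  angular:
    - [0,0,0]
    - [0,0,0]
  claw: [-1,-1]

```text
clock: 11.25
ee_pos: [0.5488, 0.2102, 0.0234]
orientation: [0.0, 1.0, -0.026, 0.0]
contact_force: [-1.1, 0.7, -0.1]
finger_gap: 0.0006
```

Request:
arm_command:
  travel:
    - [0.002,-0.0001,0]
    - [0.004,-0.0002,0]
  angular:
    - [0,0,0]
    - [0,0,0]
  claw: [-1,-1]

```text
clock: 11.45
ee_pos: [0.5512, 0.2101, 0.0234]
orientation: [-0.0, 1.0, -0.026, -0.0]
contact_force: [-0.1, -0.2, -0.6]
finger_gap: 0.0005
```

Request:
arm_command:
  travel:
    - [0.002,-0.0001,0]
    - [0.004,-0.0002,0]
  angular:
    - [0,0,0]
    - [0,0,0]
  claw: [-1,-1]

```text
clock: 11.65
ee_pos: [0.5535, 0.2099, 0.0234]
orientation: [0.0, 1.0, -0.026, -0.0]
contact_force: [-6.5, 0.6, 2.5]
finger_gap: 0.0007
```

Request:
arm_command:
  travel:
    - [0.002,-0.0001,0]
    - [0.004,-0.0002,0]
  angular:
    - [0,0,0]
    - [0,0,0]
  claw: [-1,-1]

```text
clock: 11.85
ee_pos: [0.5543, 0.2097, 0.0232]
orientation: [0.0, 1.0, -0.026, -0.002]
contact_force: [-9.5, 1.5, 5.7]
finger_gap: 0.0005
```

```bash
python3 - <<'E'
from plant import telemetry, viewer
import cv2
s=telemetry.read_state(); print(s["clock"],s["ee_pos"].tolist(),s["orientation"].tolist(),s["contact_force"],s["moment"],s["qvel"])
c=viewer.camera("wrist"); cv2.imwrite("pics/w7.png",c["frame"][:,:,::-1])
c=viewer.camera("scene"); cv2.imwrite("pics/s7.png",c["frame"][:,:,::-1])
s=telemetry.read_state(); print(s["clock"],s["ee_pos"].tolist(),s["contact_force"],s["moment"])
E
python3 -c "
from h import *
crop('pics/w7.png','pics/w7d.png',130,0,390,230,2.6)
crop('pics/s7.png','pics/s7d.png',190,210,350,310,5)"
```

```text
11.85 [0.5542554055721833, 0.20968732197757034, 0.023169651510980976] [0.00029281864276936483, 0.9996619185539785, -0.025949623579090652, -0.001606202454575806] [-9.53654551  1.52984627  5.69344356] [0.15603237 1.6326988  0.00973408] [-0.00450104  0.01003207 -0.02436346  0.00056177  0.02058417 -0.00645349]
11.95 [0.5544154886212221, 0.20969037709079508, 0.023166135255771908] [-8.30445458  0.95235701  4.47623863] [ 0.12464764  1.35136377 -0.0077177 ]
```

View pics/w7d.png

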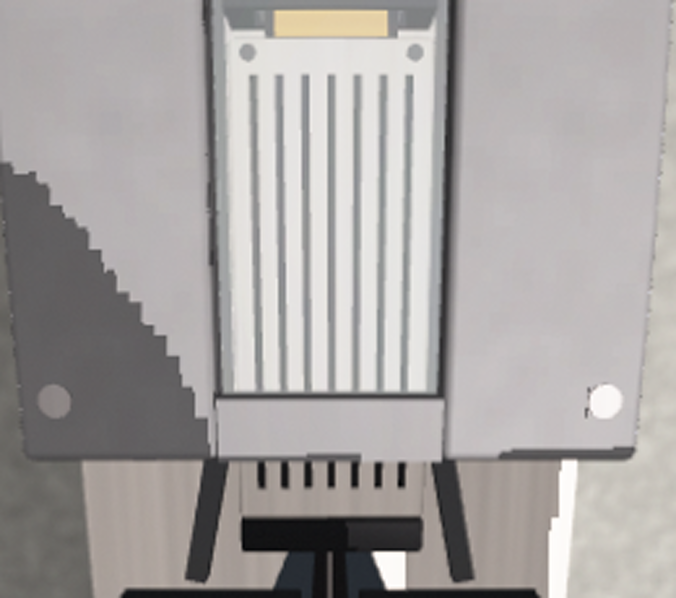

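View pics/s7d.png

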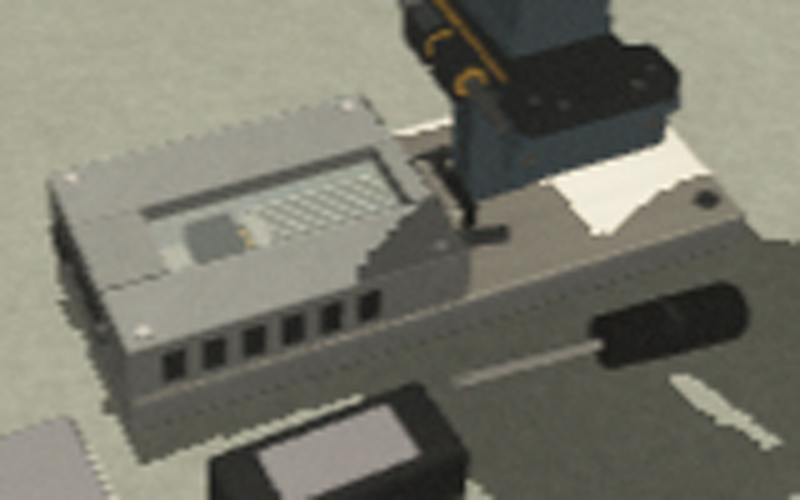

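Request:
arm_command:
  travel:
    - [0.001,-5e-05,0]
    - [0.002,-0.0001,0]
  angular:
    - [0,0,0]
    - [0,0,0]
  claw: [-1,-1]

```text
clock: 12.15
ee_pos: [0.5553, 0.2096, 0.0232]
orientation: [0.0, 1.0, -0.026, -0.002]
contact_force: [-9.4, 0.5, 5.5]
finger_gap: 0.0005
```

Request:
arm_command:
  travel:
    - [0.001,-5e-05,0]
    - [0.002,-0.0001,0]
  angular:
    - [0,0,0]
    - [0,0,0]
  claw: [-1,-1]

```text
clock: 12.35
ee_pos: [0.5565, 0.2096, 0.0231]
orientation: [0.0, 1.0, -0.026, -0.002]
contact_force: [-9.0, 0.7, 5.8]
finger_gap: 0.0005
```

Request:
arm_command:
  travel:
    - [0.001,-5e-05,0]
    - [0.002,-0.0001,0]
  angular:
    - [0,0,0]
    - [0,0,0]
  claw: [-1,-1]

```text
clock: 12.55
ee_pos: [0.5577, 0.2095, 0.0232]
orientation: [0.0, 1.0, -0.026, -0.002]
contact_force: [-10.3, 1.5, 5.2]
finger_gap: 0.0005
```

Request:
arm_command:
  travel:
    - [0.001,-5e-05,0]
  angular:
    - [0,0,0]
  claw: [-1]

```text
clock: 12.65
ee_pos: [0.5583, 0.2095, 0.0231]
orientation: [0.0, 1.0, -0.026, -0.002]
contact_force: [-9.5, 0.4, 5.5]
finger_gap: 0.0004
```

Request:
arm_command:
  travel:
    - [0.001,-5e-05,0]
  angular:
    - [0,0,0]
  claw: [-1]

```text
clock: 12.75
ee_pos: [0.5589, 0.2095, 0.0231]
orientation: [0.0, 1.0, -0.026, -0.002]
contact_force: [-8.9, 1.0, 5.0]
finger_gap: 0.0005
```

Request:
arm_command:
  travel:
    - [0.0008,0,0]
  angular:
    - [0,0,0]
  claw: [-1]

```text
clock: 12.85
ee_pos: [0.5594, 0.2095, 0.0232]
orientation: [0.0, 1.0, -0.026, -0.002]
contact_force: [-9.4, 0.7, 5.1]
finger_gap: 0.0006
```

Request:
arm_command:
  travel:
    - [0.0008,0,0]
  angular:
    - [0,0,0]
  claw: [-1]

```text
clock: 12.95
ee_pos: [0.5596, 0.2094, 0.0231]
orientation: [0.0, 1.0, -0.026, -0.002]
contact_force: [-11.4, 1.6, 7.5]
finger_gap: 0.0006
```

Request:
arm_command:
  travel:
    - [0.0006,0,0]
  angular:
    - [0,0,0]
  claw: [-1]

```text
clock: 13.05
ee_pos: [0.5596, 0.2094, 0.0231]
orientation: [0.0, 1.0, -0.026, -0.002]
contact_force: [-13.0, 1.4, 8.4]
finger_gap: 0.0004
```

Request:
arm_command:
  travel:
    - [0.0003,0,0]
    - [0.0003,0,0]
  angular:
    - [0,0,0]
    - [0,0,0]
  claw: [-1,-1]

```text
clock: 13.25
ee_pos: [0.5596, 0.2094, 0.023]
orientation: [0.0, 1.0, -0.026, -0.002]
contact_force: [-13.1, 1.6, 6.7]
finger_gap: 0.0003
```

The position has stalled at 0.5596 while the force rose from the 9 N plateau to 13 N, after about 6 mm of plug travel. That is the hard stop, so I'm backing off.

Request:
arm_command:
  travel:
    - [-0.005,0.0003,0]
    - [-0.015,0.0008,0.002]
    - [-0.03,0.0016,0.005]
    - [-0.06,0.003,0.01]
    - [-0.08,0.004,0.06]
    - [-0.08,0.004,0.12]
    - [-0.08,0.004,0.14]
    - [-0.08,0.004,0.14]
  angular:
    - [0,0,0]
    - [0,0,0]
    - [0,0,0]
    - [0,0,0]
    - [0,0,0]
    - [0,0,0]
    - [0,0,0]
    - [0,0,0]
  claw: [-1,-1,-1,-1,-1,-1,-1,-1]

```text
clock: 14.05
ee_pos: [0.515, 0.2124, 0.1093]
orientation: [-0.001, 1.0, -0.026, 0.002]
contact_force: [-0.4, -0.2, -0.4]
finger_gap: 0.0007
```

```bash
python3 - <<'E'
from plant import telemetry, viewer
import cv2
s=telemetry.read_state(); print(s["clock"],s["ee_pos"].tolist(),s["orientation"].tolist(),s["contact_force"])
for n in("wrist","scene","side"):
    c=viewer.camera(n); cv2.imwrite(f"pics/{n}8.png",c["frame"][:,:,::-1])
E
python3 -c "
from h import *
crop('pics/wrist8.png','pics/w8d.png',130,0,390,230,2.6)
crop('pics/scene8.png','pics/s8d.png',190,210,350,310,5)"
```

```text
14.05 [0.5150383884514228, 0.2124243636577315, 0.10933723662740896] [-0.0005945894489881491, 0.9996630247578507, -0.02588769699159603, 0.0018194888961762814] [-0.42724888 -0.23349858 -0.36173573]
```

View pics/w8d.png

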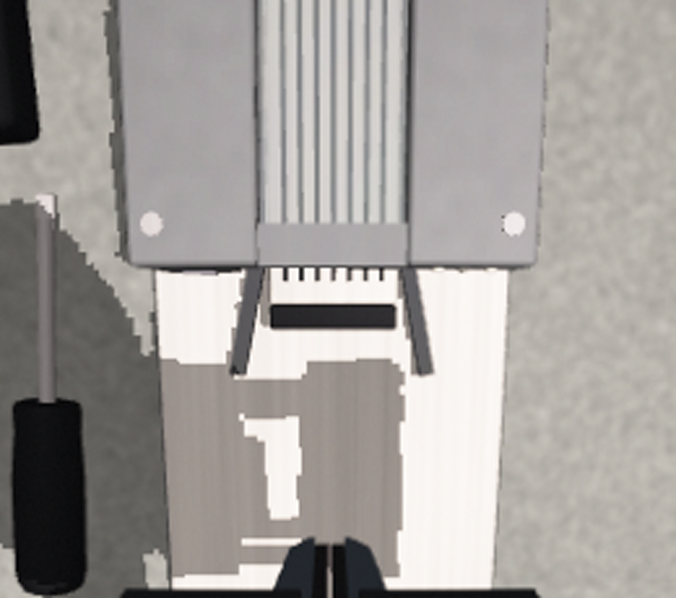

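View pics/s8d.png

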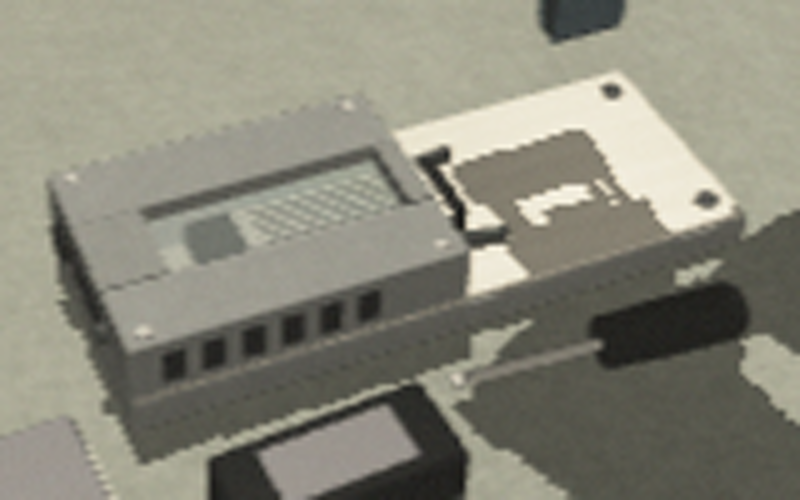

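View pics/side8.png

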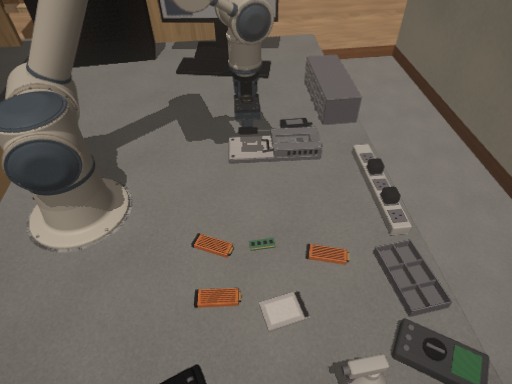

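The tongue is no longer visible and the shoulders sit against the contact block, at scene crop ~(245,235). The tail stays about 20 mm out of the mouth. The bystanders are at the same pixels as at the start, and the fingers are clear.

```bash
python3 - <<'E'
from plant import env
print(env.job_done())
E
```

```text
the job is handed in; nothing more can be done
None
```

The silver carrier is plugged in, and I handed the job in at about 14.2 s of the 54 s allowed. I laid it on the bed with its tongue towards the tunnel, released it, and pushed it through by its tail with the fingers shut.

- **Feeling for the end:** the connector met the tongue at tool x ≈ 0.5535 m. The push then held at about 9–10 N for about 6 mm. At x = 0.5596 m it stopped moving and the force rose to about 13 N, which I took as the hard stop. I stopped there; the highest reading was 13.1 N along the push.
- **Vertical force:** the sensor also read 5–8 N upward on the tool while pushing. I did not find out why. It fell to zero after I backed off.
- **Last pictures:** the tongue is hidden in the contact block, and the tail stands about 20 mm out of the mouth, within the 6–28 mm given. The bystanders and orange decoys show no visible movement, and the gripper is clear of everything.
- **Not checked directly:** the plug depth itself can't be read, so "fully home" rests on the force rise, the travel and the pictures. No check failed.

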